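Power up the trainer arm's key panel

TASK

Power up the training arm's controls in this order: with the fingertips, press the rocker of the outlet that has the black adapter plugged in fully over to its on side (the raised half, away from the socket), then press the long bar key on the key panel fully down, and last press the large round key fully down. Do not press any other rocker or key, do not pick anything up, leave the loose things on the desk where they are, and finish clear of everything.

Things in the scene. Friction and masses are not known exactly. Their poses are not given: they have to be found in the camera images.
- bar: grey base plate of the power bar, 140 x 196 x 10 mm, fixed to the desk; origin under its centre. x points from the rockers towards the sockets, y runs along the row of three white outlet modules, at y = -62, 0 and 62 mm, each 130 x 60 mm and up to 36 mm above the desk
- panel: dark base plate of the key panel, 110 x 258 x 10 mm, fixed to the desk; origin under its centre. y runs along the row of four grey key modules, at y = -93, -31, 31 and 93 mm, each 100 x 60 mm, up to 36 mm above the desk, with one white key in its middle. Power bar and panel may stand on either side of the desk, and the order of their modules changes
- outlet_a: the outlet module with the black adapter plugged in; origin under its centre, 10 mm above the desk, x as for the power bar. The adapter is a block 50 x 46 mm, centred 36 mm along +x, its top 81 mm above the desk
- rocker_a_on (a point): middle of the ON half (the raised half, on the side away from the socket) of the black rocker of the outlet that has the adapter in it; the point lies on its upper surface, 19 mm from the pivot line, and moves with it: about 50 mm above the desk when off, 44 mm when on. The rocker is 34 mm wide (y) and 56 mm long (x); each half is 28 mm long
- rocker_a (a joint): rocker of the outlet that has the adapter in it: 0 (up to 0.03 at the start) is off, 0.32 rad is fully on; takes about 3 N at the point above, has no spring and stays where it is left
- rocker_b_on (a point): middle of the ON half (the raised half, on the side away from the socket) of the black rocker of an empty outlet, to be left off; the point lies on its upper surface, 19 mm from the pivot line, and moves with it: about 50 mm above the desk when off, 44 mm when on. The rocker is 34 mm wide (y) and 56 mm long (x); each half is 28 mm long
- rocker_b (a joint): rocker of an empty outlet, to be left off: 0 (up to 0.03 at the start) is off, 0.32 rad is fully on; takes about 3 N at the point above, has no spring and stays where it is left
- rocker_c_on (a point): middle of the ON half (the raised half, on the side away from the socket) of the black rocker of the other empty outlet, to be left off; the point lies on its upper surface, 19 mm from the pivot line, and moves with it: about 50 mm above the desk when off, 44 mm when on. The rocker is 34 mm wide (y) and 56 mm long (x); each half is 28 mm long
- rocker_c (a joint): rocker of the other empty outlet, to be left off: 0 (up to 0.03 at the start) is off, 0.32 rad is fully on; takes about 3 N at the point above, has no spring and stays where it is left
- key_bar_top (a point): centre of the top face of the white long bar key, 70 x 26 mm, long side along the panel's x; 50 mm above the desk when up, 42 mm when fully down, moves with the key
- key_bar (a joint): travel of the long bar key: 0 is up, 0.008 m is fully down; takes about 4 N all the way, has no spring and stays down where it is left
- key_round_top (a point): centre of the top face of the white large round key, 42 mm across; 50 mm above the desk when up, 42 mm when fully down, moves with the key
- key_round (a joint): travel of the large round key: 0 is up, 0.008 m is fully down; takes about 4 N all the way, has no spring and stays down where it is left
- key_square_top (a point): centre of the top face of the white square key, 36 x 36 mm (not to be pressed); 50 mm above the desk when up, 42 mm when fully down, moves with the key
- key_square (a joint): travel of the square key: 0 is up, 0.008 m is fully down; takes about 4 N all the way, has no spring and stays down where it is left
- key_small_top (a point): centre of the top face of the white small round key, 22 mm across (not to be pressed); 50 mm above the desk when up, 42 mm when fully down, moves with the key
- key_small (a joint): travel of the small round key: 0 is up, 0.008 m is fully down; takes about 4 N all the way, has no spring and stays down where it is left
- mug: white mug, 72 mm wide, 90 mm tall, loose on the desk, to be left alone; origin at the centre of its underside
- block_near: wooden sign block, 36 mm cube with a paper label on top, loose on the desk, to be left alone; origin at the centre of its underside
- block_mid: second wooden sign block, 36 mm, loose on the desk, to be left alone; origin at the centre of its underside
- screwdriver: screwdriver 180 mm long, lying flat, loose on the desk, to be left alone; origin at the centre of its underside (of its middle)
- mouse: black computer mouse, 62 mm across, 32 mm high, loose on the desk, to be left alone; origin at the centre of its underside
- tape: cardboard tape roll lying flat, 84 mm across, 22 mm high, loose on the desk, to be left alone; origin at the centre of its underside
- pen_pot: steel pen pot, 72 mm wide, 95 mm tall, pens reach 150 mm, loose on the desk, to be left alone; origin at the centre of its underside

How it is judged:
By the outcome, as a careful person would: the job done as asked, in the order asked, and still so for the second after the job is handed in, with the robot touching nothing.
It also fails if it takes over 43 s, if anything falls off the work surface, if the arm or the gripper's body presses on something with over 40 N, if the wrist force passes 120 N, or if a joint passes its speed limit or range.

ROBOT

A 7-joint arm with a two-finger parallel gripper is mounted at the origin on the work surface. World frame = base frame: x ahead of the robot, y to its left, z up, the work surface at z = 0. Lengths are in m, angles in rad, forces in N, time in s.
With the tool pointing down it reaches from about 0.425 to 0.875 m from the base axis. Payload 8.4 kg.
Tool frame: the origin (TCP) lies midway between the tips of the shut fingers; the grasp point (between the pads) lies 19 mm behind it; z points along the fingers, x is the direction in which the jaws open and shut, and the axes are right-handed (so a half turn about z gives the same grasp; the last joint's range is limited). The gripper opens to 85 mm and grips with 20 to 120 N. Pads are 22 mm wide; open, the fingers measure 114 mm over their backs; the gripper's body (76 mm by 85 mm) begins 54 mm behind the grasp point. The pads swing forward as they close: fully open they stand 13 mm farther back than shut.
Start: joints at [1.085, 0.333, 0.04, 1.465, -0.013, 1.343, -0.059], TCP at [0.245, -0.602, 0.231] pointing down, gripper open.
Joint ranges: [-2.58, 2.58], [-0.38, 2.09], [-1.3, 1.39], [0.25, 2.4], [-1.5, 4.64], [0.08, 2.09], [-2.65, 2.65]. Speed limits (rad/s): [2.22, 2.22, 2.79, 2.79, 3.14, 3.14, 3.14].

INTERFACE

Orientations are given as a unit quaternion [w, x, y, z].
In Python, from rig import ctrl, vision, finish_job, spotter gives the robot as it stands.
- The arm moves only by the shell command python3 -m pendant 'ROWS' [FORCE]. ROWS is JSON, a list that holds one entry, the list of rows, each a list of 5 numbers: the shift along the tool's x, y, z in mm, then the turn about the tool's z in rad, then the finger opening in mm, from 0 to 85.4. A call has 1 to 20 rows; each row is the pose to reach, as a shift and turn from the pose commanded when the call began, along the tool's axes at that moment; what a row does not reach only later rows make up. A row lasts 1/10 s, in which the tool goes at most 50 mm and 8.59 degrees, less where a joint would pass 70% of its speed; a pose out of reach is approached as far as the arm can. A call with a gripper value outside its range is refused whole. The fingers move at their own pace and stop on an object; FORCE is the grip in N (left out, the last holds). Time passes only in rows, so rows that repeat a pose let the fingers close. It gives the time, the measured TCP pose, the force and the opening at its end, in the units of the state.
- ctrl.state(): the state, without advancing time (a new reading comes with each control period).
- vision.snapshot(name): name is "scene" or "top" or "wrist"; returns (picture, depth): 480x640x3 uint8, red, green, blue; 480x640 float32, m along the optical axis (not along the pixel's ray), 0 where there is no reading.
- vision.camera_info(name): a dict with "K" (3x3 intrinsics, pixels), "T" (4x4, takes a point from camera to world coordinates). Camera axes: x right, y up, looking along -z (the intrinsics and any distortion apply to the point x, -y, -z); pixel columns grow to the right and rows downward; lengths in m; the calibration is good to about 2 mm. A picture is of the moment at which its call begins: read the wrist's pose just before it. camera_info takes no time and is no camera call; for the wrist camera it gives the pose at the moment of the call.
- finish_job(): hands the job in, once; it reports no verdict.
Trained networks look in the newest picture that a camera, given by its name, has taken for a name from the list of things; names that differ only in an ending like _2 or _b are one class to them, and where a whole thing is asked for, a point or a joint stands for the part that bears it (a point fixed in the world has none). Each returns a list of dicts, best first, with "confidence" (0 to 1); they miss things now and then, are a little off and sometimes report something else, mostly with a low value. They report only what shows in the picture. A call takes as long as a camera call.
- spotter.look_for(camera, name): "position" ([x, y, z] in m, in world coordinates, good to about 4 mm: the middle of the surface that is visible of it).
- spotter.regions_of(camera, name): "pixels" (480x640 bool, what is visible of it).
The state is a dict: "clock": time; "joints": joint angles; "qd": joint speeds; "joint_efforts": joint torques, N m; "tool_pos": TCP position; "ee_rot": TCP orientation; "force": force on the tool from outside, world axes, zero at the start; "torque": the same for the moment, N m; "finger_gap": finger opening in m.
Only numpy, scipy, OpenCV 4.12 (cv2) and the standard library are available. Lean on these libraries where they do the work, as an engineer would, in place of code of your own. Each camera call takes 0.05 s, during which the arm holds its last target.

## Working session

There is one attempt and no reset: what is moved stays moved. The work goes in short steps, Python scripts to look and compute and a shell command to move; the robot and the scene stay as the last step left them, time stands still between calls to the robot, and variables do not carry over. Pictures are saved under pics/ and viewed, and the job is handed in when it is done.

```bash
mkdir -p pics; cat > h.py <<'E'
import numpy as np, cv2
from rig import ctrl, vision, finish_job, spotter
def save(name,f):
    p,d=vision.snapshot(name); cv2.imwrite('pics/'+f,p[:,:,::-1]); return p,d
def proj(cam,P):
    ci=vision.camera_info(cam);T=np.linalg.inv(ci['T']);q=T[:3,:3]@np.array(P)+T[:3,3]
    v=ci['K']@np.array([q[0],-q[1],-q[2]]);return v[:2]/v[2]
def world(cam,u,v,z):
    "ray-plane z"
    ci=vision.camera_info(cam);r=np.linalg.inv(ci['K'])@[u,v,1];r=ci['T'][:3,:3]@[r[0],-r[1],-r[2]];o=ci['T'][:3,3]
    return o+r*(z-o[2])/r[2]
def tool(P):
    from scipy.spatial.transform import Rotation as R
    s=ctrl.state();w=s['ee_rot'];r=R.from_quat([w[1],w[2],w[3],w[0]])
    return r.inv().apply(np.array(P)-s['tool_pos'])*1000
E
python3 - <<'E'
from h import *
s=ctrl.state();print(s['clock'],s['tool_pos'],s['ee_rot'],s['finger_gap'],s['force'])
save('scene','s0.png');save('top','t0.png')
for n in ['bar','panel','outlet_a','rocker_a_on','rocker_b_on','key_bar_top','key_round_top','key_square_top','key_small_top','mug','block_near','pen_pot','mouse','screwdriver','tape']:
    for r in spotter.look_for('top',n)[:4]: print(n,np.round(r['position'],3),round(r['confidence'],2),proj('top',r['position']).round())
print(vision.camera_info('top'));print(ctrl.state()['clock'])
E
```

```text
0.0 [ 0.2449766  -0.60156482  0.23041943] [-4.07782413e-04  8.29813217e-01 -5.58040651e-01 -7.00228195e-04] 0.08545843293724627 [ 0.38166313 -0.34554033 -0.93478385]
bar [ 0.499 -0.148  0.015] 0.81 [405. 278.]
bar [0.512 0.262 0.05 ] 0.57 [195. 272.]
bar [0.75  0.234 0.022] 0.43 [215. 156.]
panel [0.75  0.239 0.024] 0.26 [212. 156.]
outlet_a [ 0.563 -0.225  0.044] 0.95 [446. 244.]
outlet_a [ 0.637 -0.006  0.037] 0.19 [334. 208.]
rocker_a_on [ 0.523 -0.236  0.042] 0.94 [452. 264.]
rocker_b_on [ 0.518 -0.174  0.039] 0.98 [420. 267.]
key_bar_top [0.514 0.264 0.051] 0.69 [193. 271.]
key_round_top [0.504 0.32  0.05 ] 0.91 [164. 276.]
key_square_top [0.503 0.318 0.05 ] 0.18 [165. 277.]
key_small_top [0.528 0.2   0.051] 0.48 [227. 263.]
key_small_top [ 0.533 -0.294  0.048] 0.38 [483. 259.]
key_small_top [ 0.37  -0.178  0.036] 0.18 [425. 344.]
mug [ 0.456 -0.011  0.006] 0.78 [337. 300.]
block_near [ 0.368 -0.172  0.035] 0.59 [422. 345.]
pen_pot [0.749 0.074 0.06 ] 0.59 [292. 150.]
mouse [ 0.749 -0.256  0.025] 0.61 [455. 154.]
screwdriver [0.389 0.227 0.025] 0.93 [214. 336.]
tape [0.751 0.238 0.021] 0.65 [213. 156.]
tape [0.529 0.204 0.052] 0.42 [225. 263.]
{'K': array([[466.29812782,   0.        , 329.3264021 ],
       [  0.        , 466.29812782, 242.12350358],
       [  0.        ,   0.        ,   1.        ]]), 'T': array([[-0.01024158,  0.99188889, -0.1266947 ,  0.45308719],
       [-0.99988422, -0.00873244,  0.01246129,  0.01460758],
       [ 0.01125386,  0.12680765,  0.99186348,  0.94565265],
       [ 0.        ,  0.        ,  0.        ,  1.        ]])}
0.85
```

View pics/t0.png

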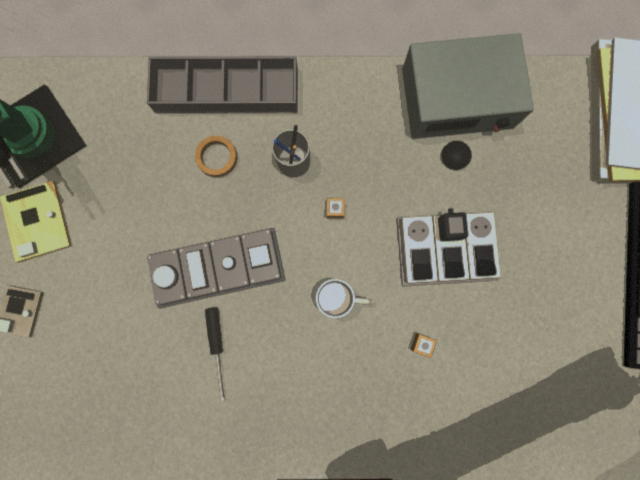

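View pics/s0.png

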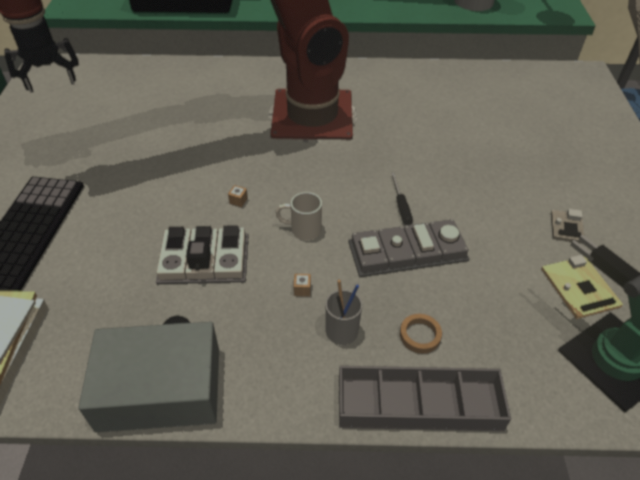

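The top view shows the power bar on the right (cols 402–498, rows 212–285). The adapter is in the middle outlet at (453,228), with its rocker at (453,262). The panel is on the left: large round key (164,277), bar key (197,270), small key (228,263) and square key (260,256). Next I'll refine these positions.

```bash
python3 - <<'E'
from h import *
p,d=save('top','t1.png')
ci=vision.camera_info('top')
def pts(m):
    v,u=np.nonzero(m&(d>0));z=d[v,u];r=np.linalg.inv(ci['K'])@np.array([u,v,np.ones(len(u))])*z
    return (ci['T'][:3,:3]@np.array([r[0],-r[1],-r[2]])).T+ci['T'][:3,3]
for n in ['rocker_a','key_bar','key_round','outlet_a','rocker_b']:
    for r in spotter.regions_of('top',n)[:4]:
        m=r['pixels'];P=pts(m);v,u=np.nonzero(m)
        print(n,round(r['confidence'],2),m.sum(),'uv',u.min(),u.max(),v.min(),v.max(),'mean',P.mean(0).round(4),'z',np.percentile(P[:,2],[5,50,95]).round(4), cv2.minAreaRect((P[:,:2]*1000).astype(np.float32)))
a=cv2.resize(p[200:300,395:505,::-1],None,fx=5,fy=5,interpolation=2)
b=cv2.resize(p[220:320,140:290,::-1],None,fx=5,fy=5,interpolation=2)
cv2.imwrite('pics/a1.png',a);cv2.imwrite('pics/b1.png',b)
s=ctrl.state();print(s['clock'])
E
```

```text
rocker_a 0.81 526 uv 475 495 246 276 mean [ 0.5289 -0.2977  0.0471] z [0.0425 0.0464 0.0528] ((529.221435546875, -298.67608642578125), (58.50442886352539, 33.59279251098633), 2.3749284744262695)
rocker_a 0.62 563 uv 443 463 248 278 mean [ 0.5256 -0.2358  0.0468] z [0.0415 0.0462 0.0534] ((525.4990844726562, -236.0924072265625), (35.42597961425781, 58.55868148803711), 89.6216049194336)
rocker_a 0.61 522 uv 412 432 250 281 mean [ 0.5208 -0.1745  0.047 ] z [0.042  0.0467 0.0528] ((521.6510620117188, -175.51434326171875), (60.36272430419922, 33.63579177856445), 2.635260581970215)
key_bar 0.77 581 uv 186 206 251 289 mean [0.5166 0.259  0.0492] z [0.0382 0.0503 0.0533] ((517.4774780273438, 261.7667541503906), (73.42234802246094, 31.75971794128418), 11.964293479919434)
key_round 0.87 424 uv 153 176 266 287 mean [0.5043 0.3193 0.0495] z [0.041  0.0504 0.0528] ((504.3924560546875, 322.4765930175781), (41.111663818359375, 45.598480224609375), 1.339156150817871)
outlet_a 0.58 2149 uv 432 468 210 280 mean [ 0.5579 -0.231   0.0541] z [0.0343 0.046  0.0838] ((563.3196411132812, -235.08267211914062), (140.94363403320312, 64.48997497558594), 3.198742151260376)
rocker_b 0.81 526 uv 475 495 246 276 mean [ 0.5289 -0.2977  0.0471] z [0.0425 0.0464 0.0528] ((529.221435546875, -298.67608642578125), (58.50442886352539, 33.59279251098633), 2.3749284744262695)
rocker_b 0.62 563 uv 443 463 248 278 mean [ 0.5256 -0.2358  0.0468] z [0.0415 0.0462 0.0534] ((525.4990844726562, -236.0924072265625), (35.42597961425781, 58.55868148803711), 89.6216049194336)
rocker_b 0.61 522 uv 412 432 250 281 mean [ 0.5208 -0.1745  0.047 ] z [0.042  0.0467 0.0528] ((521.6510620117188, -175.51434326171875), (60.36272430419922, 33.63579177856445), 2.635260581970215)
1.15
```

View pics/a1.png

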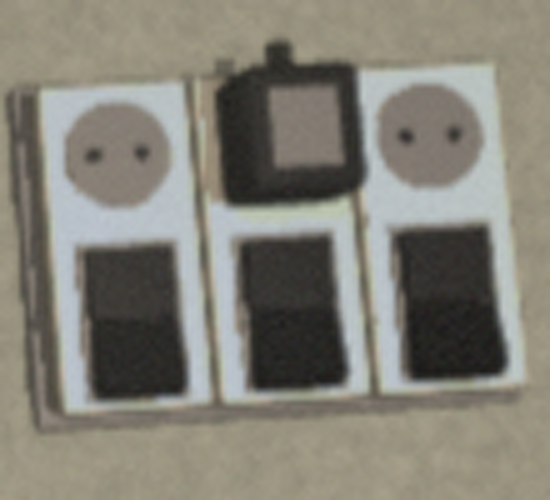

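View pics/b1.png

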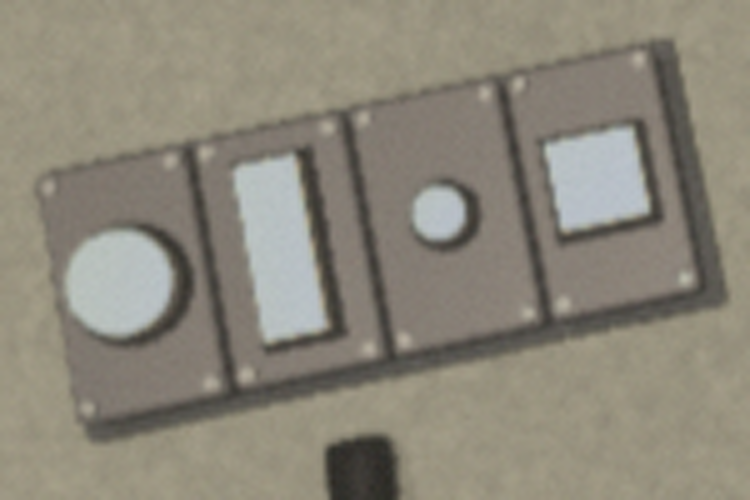

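```bash
python3 - <<'E'
from h import *
print('rocker',world('top',454.,269.5,.05), 'pivot',world('top',453.2,262.4,.046))
print('bar',world('top',196,269,.05),'round',world('top',163.4,276.2,.05))
print('on-pt guess',tool([.506,-.237,.15]))
print(ctrl.state()['clock'])
E
```

```text
rocker [ 0.51217022 -0.23646522  0.05      ] pivot [ 0.52622802 -0.23663959  0.046     ]
bar [0.51782475 0.25937241 0.05      ] round [0.50463868 0.32111424 0.05      ]
on-pt guess [-239.59212973 -379.23587615   81.32116564]
1.15
```

```bash
python3 -m pendant '[[[-60,-95,0,0.1,0],[-100,-160,20,0.2,0],[-140,-220,40,0.32,0],[-170,-270,50,0.32,0],[-200,-320,60,0.32,0],[-240,-379,80,0.32,0],[-240,-379,80,0.32,0],[-240,-379,80,0.32,0],[-240,-379,80,0.32,0],[-240,-379,80,0.32,0],[-240,-379,80,0.32,0],[-240,-379,80,0.32,0],[-240,-379,80,0.32,0],[-240,-379,80,0.32,0],[-240,-379,80,0.32,0],[-240,-379,80,0.32,0]]]' 30
python3 - <<'E'
from h import *
save('wrist','w1.png');save('scene','s1.png')
for t in [[.507,-.2375,.15],[.507,-.2375,.06]]: print(tool(t))
for r in spotter.look_for('wrist','rocker_a_on')[:3]: print(np.round(r['position'],4),r['confidence'],proj('wrist',r['position']))
s=ctrl.state();print(s['clock'],s['tool_pos'],s['ee_rot'],proj('wrist',s['tool_pos']))
E
```

```text
clock: 2.75
tool_pos: [0.5054, -0.2373, 0.1514]
ee_rot: [-0.0, 0.73, -0.683, 0.0]
force: [0.7, -0.2, 0.7]
finger_gap: 0.0002
[ 0.65421463 -1.40229541  1.39491378]
[ 0.65328355 -1.39382353 91.39491338]
[ 0.5258 -0.2338  0.0413] 0.76 [311.60357813 198.99316941]
2.9 [ 0.5055784  -0.23686505  0.15134553] [-1.42914856e-05  7.30217203e-01 -6.83215073e-01  4.75490720e-06] [314.3544093  319.45223504]
```

View pics/w1.png

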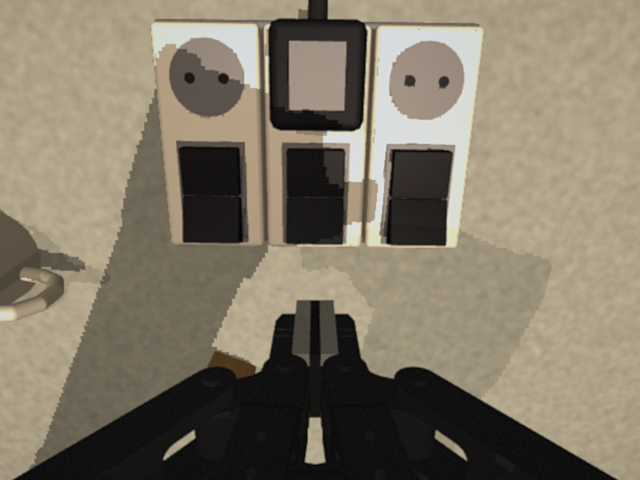

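The wrist view shows the adapter outlet in the middle. Its pivot line is near (315,194) and the ON half is centred near (315,218). The tips are at (315,305).

```bash
python3 - <<'E'
from h import *
print('pivot',world('wrist',315,195,.043),'on',world('wrist',315,219,.05),'outer',world('wrist',315,243,.052))
for u in (210,419): print(world('wrist',u,196,.043))
E
```

```text
pivot [ 0.52877669 -0.2356591   0.043     ] on [ 0.51587789 -0.23650588  0.05      ] outer [ 0.50155327 -0.2374507   0.052     ]
[ 0.52403706 -0.1729442   0.043     ]
[ 0.53225694 -0.29785539  0.043     ]
```

```bash
python3 -m pendant '[[[0,-2,30,0,0],[0,-2,60,0,0],[0,-2,80,0,0],[0,-2,92,0,0],[0,-2,92,0,0],[0,-2,95,0,0],[0,-2,98,0,0],[0,-2,100,0,0],[0,-2,102,0,0],[0,-2,102,0,0],[0,-2,102,0,0]]]'
```

```text
clock: 4.0
tool_pos: [0.5077, -0.2368, 0.0495]
ee_rot: [0.0, 0.73, -0.683, 0.0]
force: [-0.6, -0.4, 1.7]
finger_gap: 0.0002
```

```bash
python3 -m pendant '[[[0,0,2,0,0],[0,0,4,0,0],[0,0,6,0,0],[0,0,6,0,0]]]'; python3 -m pendant '[[[0,0,1,0,0],[0,0,1,0,0]]]'
```

```text
clock: 4.4
tool_pos: [0.5076, -0.2368, 0.044]
ee_rot: [0.0, 0.73, -0.683, -0.0]
force: [-5.5, 1.2, 13.1]
finger_gap: 0.0001
clock: 4.6
tool_pos: [0.5076, -0.2368, 0.0439]
ee_rot: [0.0, 0.73, -0.683, 0.0]
force: [-10.9, 2.6, 22.0]
finger_gap: -0.0001
```

Force rises steeply at z = 0.044, which is the stop. I'll lift off and check.

```bash
python3 -m pendant '[[[0,0,-20,0,0],[0,0,-60,0,0],[0,0,-105,0,0],[0,0,-105,0,0],[0,0,-105,0,0],[0,0,-105,0,0]]]'
python3 - <<'E'
from h import *
p,d=save('wrist','w2.png')
cv2.imwrite('pics/w2c.png',cv2.resize(p[120:260,140:500,::-1],None,fx=2.2,fy=2.2,interpolation=2))
ci=vision.camera_info('wrist')
for u in (210,315,419):
  o=[]
  for v in range(140,246,6):
    z=np.median(d[v,u-6:u+7]);r=np.linalg.inv(ci['K'])@[u,v,1]*z
    P=ci['T'][:3,:3]@[r[0],-r[1],-r[2]]+ci['T'][:3,3];o.append((round(P[0],3),round(P[2],4)))
  print(u,*o)
print('bar',tool([.518,.260,.15]),'round',tool([.505,.321,.15]),ctrl.state()['tool_pos'])
E
```

```text
clock: 5.2
tool_pos: [0.5071, -0.2362, 0.146]
ee_rot: [0.0, 0.73, -0.683, -0.001]
force: [-0.5, 0.2, -0.3]
finger_gap: 0.0002
210 (np.float64(0.558), np.float64(0.0369)) (np.float64(0.555), np.float64(0.0384)) (np.float64(0.552), np.float64(0.045)) (np.float64(0.549), np.float64(0.0452)) (np.float64(0.546), np.float64(0.0451)) (np.float64(0.542), np.float64(0.045)) (np.float64(0.539), np.float64(0.0451)) (np.float64(0.535), np.float64(0.0451)) (np.float64(0.532), np.float64(0.0447)) (np.float64(0.528), np.float64(0.0451)) (np.float64(0.523), np.float64(0.0381)) (np.float64(0.521), np.float64(0.0458)) (np.float64(0.518), np.float64(0.0471)) (np.float64(0.515), np.float64(0.0481)) (np.float64(0.511), np.float64(0.0488)) (np.float64(0.508), np.float64(0.05)) (np.float64(0.505), np.float64(0.051)) (np.float64(0.501), np.float64(0.0521))
315 (np.float64(0.562), np.float64(0.037)) (np.float64(0.559), np.float64(0.0371)) (np.float64(0.556), np.float64(0.0463)) (np.float64(0.554), np.float64(0.0536)) (np.float64(0.551), np.float64(0.0523)) (np.float64(0.547), np.float64(0.0515)) (np.float64(
[... 618 characters left out ...]
.0458)) (np.float64(0.554), np.float64(0.0457)) (np.float64(0.55), np.float64(0.0458)) (np.float64(0.547), np.float64(0.0452)) (np.float64(0.543), np.float64(0.0451)) (np.float64(0.54), np.float64(0.0455)) (np.float64(0.536), np.float64(0.0449)) (np.float64(0.533), np.float64(0.0453)) (np.float64(0.529), np.float64(0.045)) (np.float64(0.526), np.float64(0.0463)) (np.float64(0.522), np.float64(0.0469)) (np.float64(0.519), np.float64(0.0485)) (np.float64(0.516), np.float64(0.0495)) (np.float64(0.512), np.float64(0.0503)) (np.float64(0.509), np.float64(0.0512))
bar [-494.30518992  -44.25390949   -3.74789587] round [-556.03789953  -35.36215743   -3.6514103 ] [ 0.50689065 -0.23615351  0.14571552]
```

View pics/w2c.png

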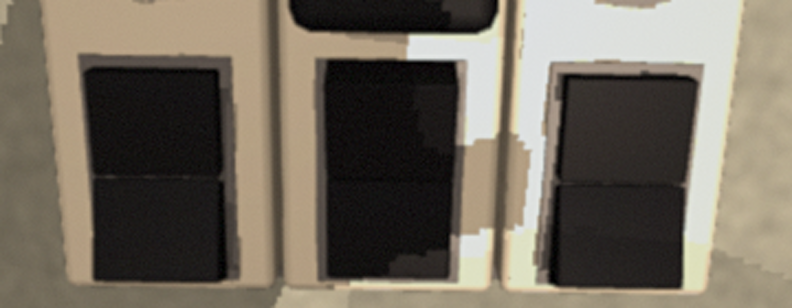

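The middle rocker's ON half now lies flat at about 45 mm and its OFF half is raised to 53 mm. The two neighbours still have their ON halves raised, so the first step is done. Now to the bar key.

```bash
python3 -m pendant '[[[-50,-5,-10,0,0],[-100,-10,-15,0,0],[-150,-15,-15,-0.05,0],[-200,-20,-15,-0.1,0],[-250,-25,-15,-0.14,0],[-300,-30,-15,-0.14,0],[-350,-35,-10,-0.14,0],[-400,-40,-5,-0.14,0],[-450,-44,-5,-0.14,0],[-494,-44,-5,-0.14,0],[-494,-44,-5,-0.14,0],[-494,-44,-5,-0.14,0],[-494,-44,-5,-0.14,0],[-494,-44,-5,-0.14,0],[-494,-44,-5,-0.14,0],[-494,-44,-5,-0.14,0],[-494,-44,-5,-0.14,0],[-494,-44,-5,-0.14,0]]]'
python3 - <<'E'
from h import *
p,d=save('wrist','w3.png')
for n in ['key_bar_top','key_round_top']:
  for r in spotter.look_for('wrist',n)[:3]: print(n,np.round(r['position'],4),r['confidence'],proj('wrist',r['position']))
print(proj('wrist',[.518,.26,.05]),proj('wrist',[.505,.321,.05]))
s=ctrl.state();print(s['clock'],s['tool_pos'],s['ee_rot'])
E
```

```text
clock: 7.05
tool_pos: [0.5187, 0.2591, 0.1524]
ee_rot: [-0.0, 0.776, -0.63, 0.0]
force: [0.7, 0.4, -0.1]
finger_gap: 0.0002
key_bar_top [0.5186 0.2587 0.0516] 0.9 [315.28997016 235.95402589]
key_round_top [0.5015 0.321  0.0506] 0.56 [208.58054707 241.72356829]
[313.04276502 235.61966232] [209.56142522 236.02380847]
7.2 [0.51860944 0.25923689 0.15238843] [-4.85111345e-05  7.76301306e-01 -6.30362022e-01 -5.06295940e-06]
```

View pics/w3.png

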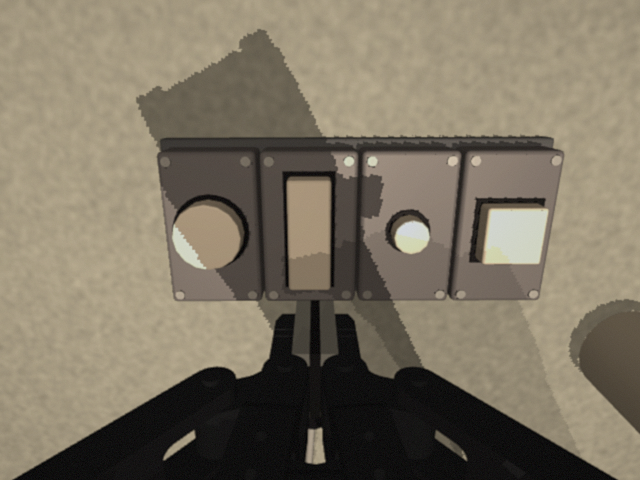

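The wrist view shows the bar key centred at (310,235) and the large round key at (208,236). Both agree with my estimates, so I'll press the bar key.

```bash
python3 -m pendant '[[[-1,0,40,0,0],[-1,0,75,0,0],[-1,0,95,0,0],[-1,0,98,0,0],[-1,0,101,0,0],[-1,0,104,0,0],[-1,0,107,0,0],[-1,0,109,0,0],[-1,0,110,0,0],[-1,0,110,0,0]]]'; python3 -m pendant '[[[0,0,1,0,0],[0,0,1,0,0]]]'
```

```text
clock: 8.2
tool_pos: [0.5191, 0.2607, 0.0429]
ee_rot: [-0.001, 0.776, -0.63, 0.0]
force: [2.1, 1.7, 2.8]
finger_gap: 0.0001
clock: 8.4
tool_pos: [0.5191, 0.2607, 0.042]
ee_rot: [-0.001, 0.776, -0.63, 0.0]
force: [1.2, 1.8, 6.8]
finger_gap: 0.0001
```

```bash
python3 -m pendant '[[[0,0,1,0,0],[0,0,1,0,0]]]';python3 -m pendant '[[[0,0,1,0,0],[0,0,1,0,0]]]'
```

```text
clock: 8.6
tool_pos: [0.5192, 0.2607, 0.0419]
ee_rot: [-0.001, 0.776, -0.63, 0.001]
force: [-1.9, -0.8, 15.7]
finger_gap: -0.0002
clock: 8.8
tool_pos: [0.5193, 0.2608, 0.0417]
ee_rot: [-0.001, 0.776, -0.63, 0.001]
force: [-5.0, -3.3, 23.8]
finger_gap: -0.0001
```

The bar key is at its stop. Lift, check, then go to the round key.

```bash
python3 -m pendant '[[[0,0,-20,0,0],[0,0,-60,0,0],[-31,0,-103,0,0],[-62,0,-103,0,0],[-62,0,-103,0,0],[-62,0,-103,0,0],[-62,0,-103,0,0],[-62,0,-103,0,0]]]'
python3 - <<'E'
from h import *
p,d=save('wrist','w4.png')
ci=vision.camera_info('wrist')
def w(u,v):
    z=np.median(d[v-3:v+4,u-3:u+4]);r=np.linalg.inv(ci['K'])@[u,v,1]*z
    return (ci['T'][:3,:3]@[r[0],-r[1],-r[2]]+ci['T'][:3,3]).round(4)
for n,P in dict(bar=[.518,.26,.042],round=[.505,.321,.05],small=[.531,.2,.05],square=[.544,.139,.05]).items():
    u,v=proj('wrist',P).astype(int); print(n,u,v,w(u,v) if 5<u<630 else '')
for r in spotter.look_for('wrist','key_round_top')[:2]: print(np.round(r['position'],4),r['confidence'])
print(tool([.505,.321,.05]))
s=ctrl.state();print(s['clock'],s['tool_pos'])
E
```

```text
clock: 9.6
tool_pos: [0.5058, 0.3193, 0.1415]
ee_rot: [0.001, 0.776, -0.631, -0.0]
force: [0.3, -0.4, -0.9]
finger_gap: 0.0
bar 416 236 [0.5186 0.2606 0.0432]
round 311 241 [0.5056 0.3215 0.0512]
small 525 239 [0.5317 0.2013 0.0513]
square 633 239 
[0.5029 0.3235 0.0486] 0.84
[-1.38637616  0.51720818 91.80715874]
9.7 [0.50585429 0.31981519 0.14180746]
```

View pics/w4.png

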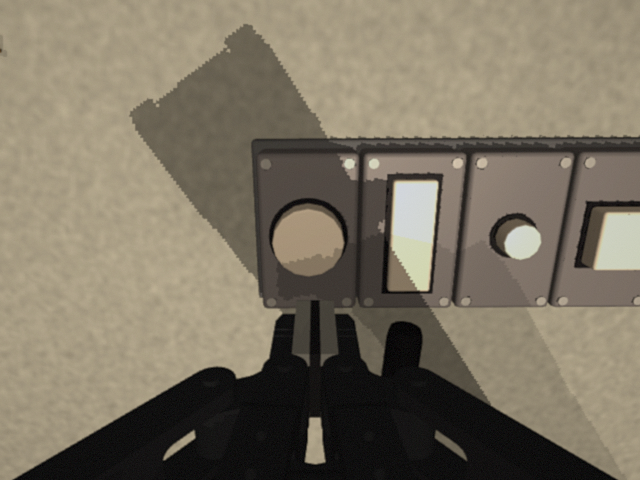

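The bar key reads 8 mm below the keys that are still up, so it is fully down. The round key is centred at (308,241). Pressing it now.

```bash
python3 -m pendant '[[[-2,0,40,0,0],[-2,0,70,0,0],[-2,0,85,0,0],[-2,0,88,0,0],[-2,0,91,0,0],[-2,0,94,0,0],[-2,0,97,0,0],[-2,0,99,0,0],[-2,0,100,0,0],[-2,0,100,0,0]]]'; python3 -m pendant '[[[0,0,1,0,0],[0,0,1,0,0]]]';python3 -m pendant '[[[0,0,1,0,0],[0,0,1,0,0]]]'
```

```text
clock: 10.7
tool_pos: [0.5059, 0.3233, 0.0429]
ee_rot: [-0.001, 0.776, -0.63, 0.0]
force: [1.5, 0.6, 3.9]
finger_gap: -0.0002
clock: 10.9
tool_pos: [0.5059, 0.3233, 0.042]
ee_rot: [-0.001, 0.776, -0.63, 0.0]
force: [1.7, 0.5, 5.9]
finger_gap: -0.0001
clock: 11.1
tool_pos: [0.506, 0.3234, 0.0419]
ee_rot: [-0.001, 0.776, -0.63, 0.0]
force: [-1.3, -1.4, 14.8]
finger_gap: 0.0001
```

```bash
python3 -m pendant '[[[0,0,1,0,0],[0,0,1,0,0]]]'; python3 -m pendant '[[[0,0,-20,0,0],[0,0,-60,0,0],[0,0,-103,0,0],[0,0,-140,0,0],[0,0,-140,0,0],[0,0,-140,0,0],[0,0,-140,0,0],[0,0,-140,0,0]]]'
python3 - <<'E'
from h import *
p,d=save('wrist','w5.png')
ci=vision.camera_info('wrist')
def w(u,v):
    z=np.median(d[v-3:v+4,u-3:u+4]);r=np.linalg.inv(ci['K'])@[u,v,1]*z
    return (ci['T'][:3,:3]@[r[0],-r[1],-r[2]]+ci['T'][:3,3]).round(4)
for n,P in dict(bar=[.518,.26,.042],round=[.505,.321,.042],small=[.531,.2,.05],square=[.544,.139,.05]).items():
    u,v=proj('wrist',P).astype(int); print(n,u,v,w(u,v) if 5<u<630 else '')
save('top','t5.png')
s=ctrl.state();print(s['clock'],s['tool_pos'],s['force'])
E
```

```text
clock: 11.3
tool_pos: [0.506, 0.3234, 0.0417]
ee_rot: [-0.001, 0.776, -0.63, 0.001]
force: [-3.1, -2.5, 22.4]
finger_gap: 0.0
clock: 12.1
tool_pos: [0.5044, 0.3222, 0.1776]
ee_rot: [0.001, 0.776, -0.63, -0.001]
force: [0.1, -0.9, 0.3]
finger_gap: 0.0002
bar 408 218 [0.5185 0.2609 0.0432]
round 316 218 [0.5059 0.3215 0.0432]
small 504 221 [0.5313 0.2012 0.0514]
square 599 220 [0.5447 0.1406 0.0514]
12.2 [0.50471503 0.32248864 0.17807561] [-0.73456701  0.27252331 -0.92920735]
```

View pics/t5.png

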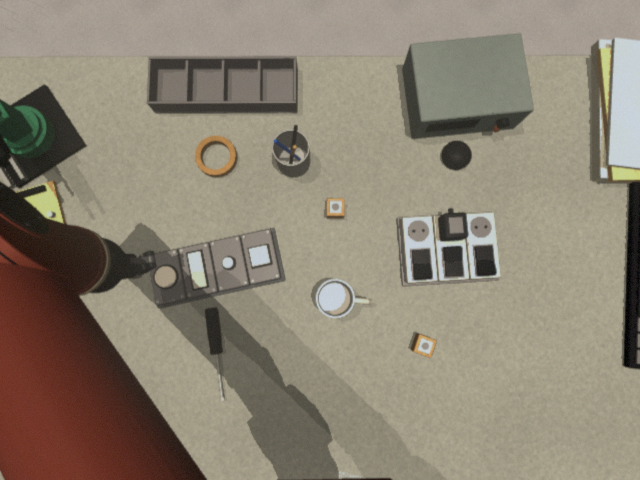

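The top view shows the loose things at their original pixels, and the tool is clear at z = 0.178.

```bash
python3 -c "
from h import *
print(finish_job())"
```

```text
the job is handed in; nothing more can be done
None
```

I pressed all three controls in the order asked and handed the job in at about 12.2 s.

| Step | Control | Pressed until | Last check |
|---|---|---|---|
| 1 | Rocker of the adapter outlet (middle one) | stop at z = 44 mm, 22 N vertical | ON half flat at 45 mm, OFF half raised to 53 mm |
| 2 | Long bar key | stop at about 42 mm, 24 N vertical | 8 mm below the untouched keys |
| 3 | Large round key | stop at about 42 mm, 22 N vertical | 8 mm below the untouched keys |

- **Other controls:** the square and small round keys are still up. The neighbouring rockers were still off when I checked after the first press, and the arm did not go near them again.
- **Loose things:** in the final top view they look unmoved. I compared this by eye only.
- **Robot:** the tool finished at z = 0.178 m with about zero contact force.
- **Disagreements:** depth readings ran about 1 mm high throughout. The trained network's rocker point was nearer the pivot than my calibrated position, so I used mine. No check failed.

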